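# Close up the chopstick chest

## Task

Close up the wooden chopstick chest on the table by pushing from outside with the fingertips: push both drawers fully home and tip the lid down until it lies fully shut, in whichever order you like. Ease them shut without slamming or forcing, do not grip or lift anything or swing the lid further open, and do not reach inside the drawers or under the lid. Leave the bowl, the teacup and the soy bottle standing where they are.

Things in the scene. Friction and masses are not known exactly. Their poses are not given: they have to be found in the camera images.
- chest: Fixed wooden chest, 130 mm deep (x) by 240 mm wide (y) by 118 mm high without its lid (128 mm with the lid shut). Origin: centre of its underside, on the table. Its +x axis points from the front (drawers) to the back (lid hinge), horizontally; +y to its left as seen from the robot; z up. It stands at a yaw within about 15 degrees of the robot's.
- left_drawer (a joint): Opening of the left (+y) drawer in m: 0 fully home, 0.08 at the outer stop. It slides out along the chest's -x; it starts 35 to 70 mm open, has about 1.5 N of friction and stays where it is left. Behind the front are the drawer's floor, sides and back (105 mm long, 98 mm wide, up to 62 mm above the table) with utensils lying in it; the inside, the front's rear face included, is not to be touched.
- right_drawer (a joint): Opening of the right (-y) drawer in m, exactly like the left one.
- left_face (a point): Centre of the outer face of the left drawer's pale wooden front, moving with the drawer. The front is a flat upright panel, 110 mm wide, 72 mm high (12 to 84 mm above the table) and 12 mm thick, without a handle; a dark flat inlay strip marks its upper middle. Site axes are the chest's. This point is 48 mm above the table, and when shut it lies at x = -77 mm, y = +57 mm from the chest's origin.
- right_face (a point): The same point on the right drawer; when shut it lies at x = -77 mm, y = -57 mm from the chest's origin.
- lid (a joint): Angle of the chest's lid in rad: 0 shut (lying level on the rim), 1.57 upright. Starts at 1.0 to 1.35, leaning a little towards the front. Its hinge is stiff: it stays at any angle, and pushing 105 mm from the hinge takes about 2 to 4 N. Its underside, which faces the front while it is open, carries a red liner panel of 100 by 210 by 4 mm and is not to be touched.
- lid_hinge (a point): Middle of the lid's hinge line, which runs along the chest's y at the top of its back: x = +65 mm, z = 118 mm from the chest's origin. Site axes turn with the lid: its -x points along the lid from the hinge to the free edge, its z out of the lid's outer face (up when shut).
- lid_push (a point): Point on the lid's outer face (the one that faces the back when open, up when shut), at mid width, 105 mm from the hinge and 31 mm from the free edge. The lid is a pale wooden board 136 mm long from hinge to free edge, 244 mm wide and 10 mm thick, with its underside in the plane of the hinge line, without a handle. A dark stripe marks this height across the outer face. Site axes as for lid_hinge.
- bowl: Loose white porcelain bowl with blue stripes, 128 mm across the rim, 48 mm high. Origin: centre of its underside. Leave it alone.
- teacup: Loose blue cup, 72 mm across the rim, 65 mm high. Origin: centre of its underside. Leave it alone.
- soy_bottle: Loose amber bottle with a red cap, 54 mm across, 130 mm high. Origin: centre of its underside. Leave it alone.

How it is judged:
At the end, for the whole second after the job is handed in: Both drawers are within 4 mm of fully home, the lid is within 0.05 rad of shut, and the bowl, teacup and soy bottle stand upright (within 0.2 rad) and within 25 mm of where they began (value of joint each of left_drawer, right_drawer below 0.004 m and value of joint lid below 0.05 rad and distance of each of bowl, teacup, soy_bottle from where it was at the start of the episode below 0.025 m and angle between each of bowl, teacup, soy_bottle's own z axis and vertical below 0.2 rad); the robot touches nothing.
It fails at once if a drawer (over 0.5 m/s) or the lid (over 3 rad/s) is slammed (velocity of joint any of left_drawer, right_drawer below -0.5 m/s or velocity of joint lid below -3 rad/s).
It fails at once if the chest is forced (the robot presses on it, its lid or drawers with over 60 N) (contact force between any of the fingers, the arm and chest above 60 N).
It fails at once if the lid is lifted or swung further open (beyond 1.5 rad) (value of joint lid above 1.5 rad).
It fails at once if the robot reaches inside a drawer or under the lid, as it must to grip them (over 1 N on the drawers' insides or the lid's liner) (contact force between any of the fingers, the arm and lid_c1 above 1 N or contact force between any of the fingers, the arm and left_drawer_c1 above 1 N or contact force between any of the fingers, the arm and left_drawer_c2 above 1 N or contact force between any of the fingers, the arm and left_drawer_c3 above 1 N or contact force between any of the fingers, the arm and left_drawer_c4 above 1 N or contact force between any of the fingers, the arm and left_drawer_c5 above 1 N or contact force between any of the fingers, the arm and right_drawer_c1 above 1 N or contact force between any of the fingers, the arm and right_drawer_c2 above 1 N or contact force between any of the fingers, the arm and right_drawer_c3 above 1 N or contact force between any of the fingers, the arm and right_drawer_c4 above 1 N or contact force between any of the fingers, the arm and right_drawer_c5 above 1 N).
It fails at once if the bowl, teacup or soy bottle is lifted, carried, pushed over 25 mm or tipped over 0.6 rad (distance of any of bowl, teacup, soy_bottle from where it was at the start of the episode above 0.025 m or angle between any of bowl, teacup, soy_bottle's own z axis and vertical above 0.6 rad).
It also fails if it takes over 58 s, if anything falls off the work surface, if the arm or the gripper's body presses on something with over 40 N, if the wrist force passes 120 N, or if a joint passes its speed limit or range.

## Robot

A 6-joint arm with a two-finger parallel gripper is mounted at the origin on the work surface. World frame = base frame: x ahead of the robot, y to its left, z up, the work surface at z = 0. Lengths are in m, angles in rad, forces in N, time in s.
With the tool pointing down it reaches from about 0.3 to 0.875 m from the base axis. Payload 6.4 kg.
Tool frame: the origin (TCP) lies on the mounting face of the last link; the fingertips stand 173 mm ahead of it and the grasp point (between the pads) lies 155 mm ahead of it (ctrl.tip_reach is the distance from the TCP to the fingertips, in m); z points along the fingers, y is the line along which they close (so a half turn about z gives the same grasp; the last joint's range is limited). The gripper opens to 85 mm and grips with 20 to 120 N. Pads are 22 mm wide; open, the fingers measure 114 mm over their backs; the gripper's body (76 mm by 85 mm) begins 54 mm behind the grasp point. The pads swing forward as they close: fully open they stand 13 mm farther back than shut.
Start: joints at [0.945, 0.181, 1.607, -0, 1.354, -0.206], TCP at [0.234, 0.525, 0.405] pointing down, gripper open.
Joint ranges: [-2.99, 2.99], [-0.89, 2.07], [0.3, 2.58], [-1.14, 4.28], [0, 2.63], [-3.12, 3.12]. Speed limits (rad/s): [2.57, 2.57, 3.01, 3.14, 3.14, 3.14].

## Interface

Orientations are given as a unit quaternion [w, x, y, z].
In Python, from bench import ctrl gives the robot as it stands.
- The arm moves only by the shell command python3 -m pendant 'ROWS'. ROWS is JSON, a list that holds one entry, the list of rows, each a list of 7 numbers: the opening, from 0 (shut) to 1 (fully open), then the shift along the tool's x, y, z in mm, then the turn, a rotation vector about the tool's x, y, z in rad. A call has 1 to 5 rows; each row is the pose to reach, as a shift and turn from the pose commanded when the call began, along the tool's axes at that moment; what a row does not reach only later rows make up. A row lasts 1/12 s, in which the tool goes at most 41.7 mm and 7.16 degrees, less where a joint would pass 70% of its speed; a pose out of reach is approached as far as the arm can. A call with a gripper value outside its range is refused whole. The fingers move at their own pace and stop on an object; the grip force is fixed at half the most. Time passes only in rows, so rows that repeat a pose let the fingers close. It gives the time, the measured TCP pose, the force, the opening and the grip force at its end, in the units of the state.
- ctrl.get_obs(): the state, without advancing time (a new reading comes with each control period).
- ctrl.camera(name): name is "scene" or "top" or "wrist"; returns the picture (480x640x3 uint8, red, green, blue); there is no depth.
- ctrl.camera_params(name): a dict with "mtx" (3x3 intrinsics, pixels), "world_from_camera" (4x4, takes a point from camera to world coordinates); the wrist camera has in their place "tool_from_camera" (4x4, takes a point from camera to tool coordinates, whose origin is the TCP and whose axes are the flange's). Camera axes: x right, y down, z forward; pixel columns grow to the right and rows downward; lengths in m; the calibration is good to about 2 mm. A picture is of the moment at which its call begins: read the wrist's pose just before it. camera_params takes no time and is no camera call.
- ctrl.hand_in(): hands the job in; it is judged then, once.
Trained networks look in the newest picture that a camera, given by its name, has taken for a name from the list of things; names that differ only in an ending like _2 or _b are one class to them, and where a whole thing is asked for, a point or a joint stands for the part that bears it (a point fixed in the world has none). Each returns a list of dicts, best first, with "confidence" (0 to 1); they miss things now and then, are a little off and sometimes report something else, mostly with a low value. They report only what shows in the picture. A call takes as long as a camera call.
- ctrl.boxes_of(camera, name): "point" ([column, row] as shares, 0 to 1, of the picture: columns of its width, rows of its height, amid what is visible of it).
The state is a dict: "time_s": time; "q": joint angles; "dq": joint speeds; "joint_efforts": joint torques, N m; "eef_pos": TCP position; "eef_rot": TCP orientation; "wrist_force": force on the tool from outside, world axes, zero at the start; "torque": the same for the moment, N m; "opening": opening from 0.0 (shut) to 1.0 (fully open); "grasp_force": force on a finger pad.
Only numpy, scipy, OpenCV 4.12 (cv2) and the standard library are available. Lean on these libraries where they do the work, as an engineer would, in place of code of your own. Each camera call takes 0.05 s, during which the arm holds its last target. There are 200 camera calls.

## Working session

There is one attempt and no reset: what is moved stays moved. The work goes in short steps, Python scripts to look and compute and a shell command to move; the robot and the scene stay as the last step left them, time stands still between calls to the robot, and variables do not carry over. Pictures are saved under pics/ and viewed, at most 10 in all, crops included, and the job is handed in when it is done.

```bash
mkdir -p pics; ls; python3 - <<'E'
from bench import ctrl
import cv2,json,numpy as np
np.set_printoptions(precision=4,suppress=True)
for n in("scene","top"):
    im=ctrl.camera(n); cv2.imwrite(f"pics/{n}0.png",im[:,:,::-1])
    p=ctrl.camera_params(n); print(n,np.array(p["mtx"]),np.array(p["world_from_camera"]))
    for t in("chest","left_face","right_face","lid_hinge","lid_push","lid","bowl","teacup","soy_bottle"):
        print(t,[(round(d["confidence"],2),round(d["point"][0]*640),round(d["point"][1]*480)) for d in ctrl.boxes_of(n,t)][:3])
o=ctrl.get_obs();print(o["eef_pos"],o["eef_rot"],o["time_s"],o["opening"],ctrl.tip_reach)
E
```

```text
pics
scene [[496.1507   0.     319.3102]
 [  0.     496.1507 246.5313]
 [  0.       0.       1.    ]] [[-0.5292  0.7698 -0.3569  0.8894]
 [ 0.8485  0.4794 -0.2241  0.2232]
 [-0.0014 -0.4215 -0.9068  0.8721]
 [ 0.      0.      0.      1.    ]]
chest [(0.79, 290, 218)]
left_face [(0.66, 352, 211)]
right_face [(0.96, 306, 179)]
lid_hinge [(0.9, 262, 224)]
lid_push [(0.93, 258, 222)]
lid [(0.56, 257, 221)]
bowl [(0.96, 429, 262)]
teacup [(0.71, 189, 171)]
soy_bottle [(0.56, 374, 347)]
top [[456.9638   0.     327.0796]
 [  0.     456.9638 241.0674]
 [  0.       0.       1.    ]] [[-0.0162 -0.9785  0.2057  0.4016]
 [-0.9999  0.0148 -0.0086  0.0304]
 [ 0.0054 -0.2058 -0.9786  0.8635]
 [ 0.      0.      0.      1.    ]]
chest [(0.88, 368, 240)]
left_face [(0.84, 324, 284), (0.57, 376, 180)]
right_face []
lid_hinge [(0.64, 378, 181)]
lid_push [(0.66, 378, 182)]
lid [(0.91, 375, 185)]
bowl [(0.59, 230, 293)]
teacup [(0.94, 498, 242)]
soy_bottle [(0.59, 232, 189)]
[0.2344 0.5251 0.4047] [-0.      0.2084  0.9781  0.    ] 1.0 1.0016500116668212 0.1734
```

View pics/scene0.png

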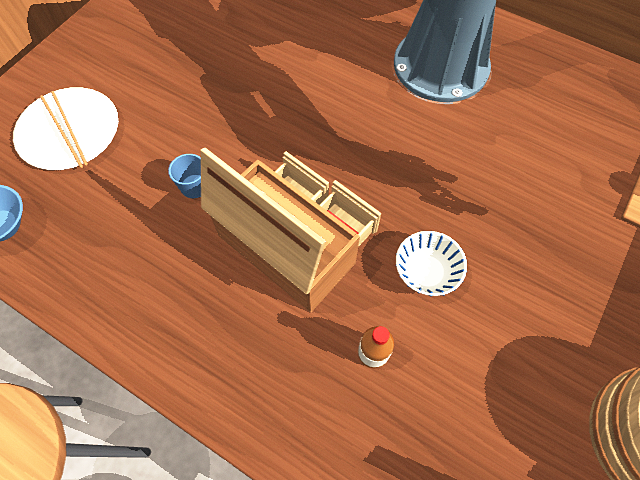

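View pics/top0.png

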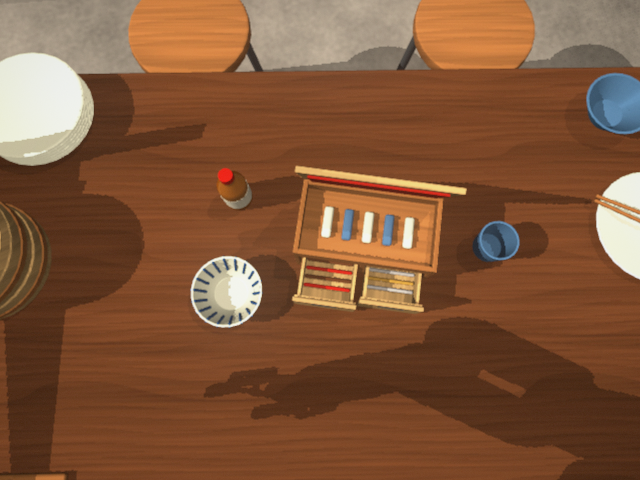

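Scene view: the lid is upright, its free edge running (201,149)-(327,238). The drawers face the robot, with the cup at (189,171), bowl at (430,262) and bottle at (375,347). Top view: drawer fronts are at rows ~302-310 and the lid edge at (296,168)-(465,190). I'll enlarge the corners to fit the pose.

```bash
python3 - <<'E'
import cv2
a=cv2.imread("pics/top0.png")[155:320,280:475]; cv2.imwrite("pics/topc.png",cv2.resize(a,None,fx=4,fy=3.6,interpolation=cv2.INTER_CUBIC)[:600])
a=cv2.imread("pics/scene0.png")[140:320,190:390]; cv2.imwrite("pics/scenec.png",cv2.resize(a,None,fx=3.3,fy=3.3,interpolation=cv2.INTER_CUBIC))
E
```

```text
(no output)
```

View pics/topc.png

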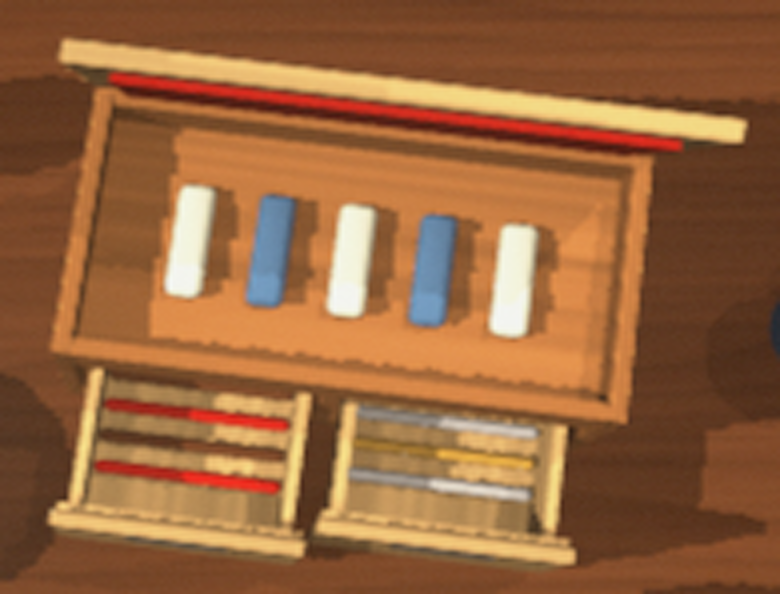

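View pics/scenec.png

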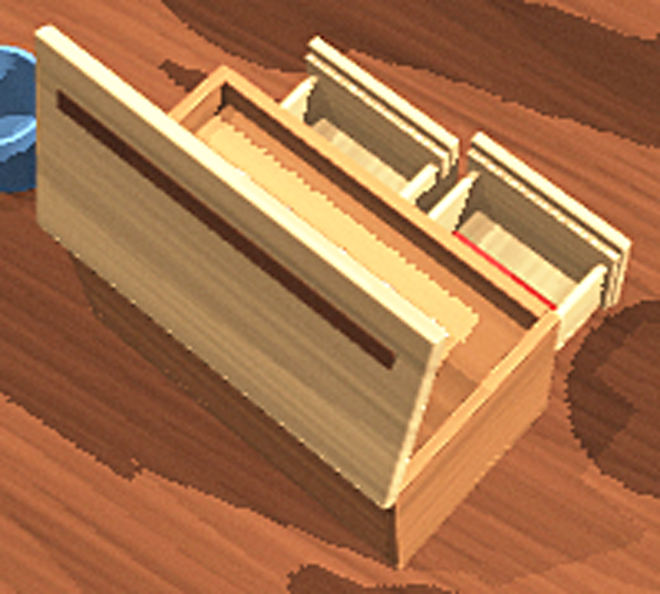

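```bash
cat > fit.py <<'E'
import numpy as np,json
from bench import ctrl
from scipy.optimize import least_squares
np.set_printoptions(precision=4,suppress=True)
def lid(d,y,h): return lambda p:(.065-d*np.cos(p[5])+h*np.sin(p[5]),y,.118+d*np.sin(p[5])+h*np.cos(p[5]))
def drw(y,i): return lambda p:(-.077-p[i],y,.084)
def fx(*a): return lambda p:a
L=[("top",53,350,fx(-.065,.12,.118)),("top",628,420,fx(-.065,-.12,.118)),
("top",63,40,lid(.136,.122,.01)),("top",746,120,lid(.136,-.122,.01)),("top",60,62,lid(.136,.122,0)),("top",742,142,lid(.136,-.122,0)),
("top",50,522,drw(.112,3)),("top",303,555,drw(.002,3)),("top",317,530,drw(-.002,4)),("top",574,562,drw(-.112,4)),
("scene",38,38,lid(.136,-.122,.01)),("scene",50,27,lid(.136,-.122,0)),("scene",448,337,lid(.136,.122,0)),("scene",436,352,lid(.136,.122,.01)),
("scene",390,503,lid(0,.122,.01)),("scene",40,222,lid(0,-.122,.01)),("scene",400,568,fx(.065,.12,0)),("scene",557,315,fx(-.065,.12,.118)),("scene",225,68,fx(-.065,-.12,.118)),
("scene",316,38,drw(-.112,4)),("scene",458,140,drw(-.002,4)),("scene",478,133,drw(.002,3)),("scene",630,240,drw(.112,3))]
P={n:ctrl.camera_params(n) for n in("top","scene")}
def W(p,c): 
    R=np.array([[np.cos(p[2]),-np.sin(p[2]),0],[np.sin(p[2]),np.cos(p[2]),0],[0,0,1]]); return R@np.array(c)+[p[0],p[1],0]
def proj(n,w):
    T=np.linalg.inv(np.array(P[n]["world_from_camera"])); c=np.array(P[n]["mtx"])@(T[:3,:3]@w+T[:3,3]); return c[:2]/c[2]
def r(p):
    o=[]
    for n,x,y,f in L:
        px=(280+x/4,155+y/3.6) if n=="top" else (190+x/3.3,140+y/3.3)
        o.append(proj(n,W(p,f(p)))-px)
    return np.ravel(o)
def ray(n,u,v,z):
    M=np.array(P[n]["world_from_camera"]); d=M[:3,:3]@np.linalg.inv(P[n]["mtx"])@[u,v,1]; return M[:3,3]+d*(z-M[2,3])/d[2]
if __name__=="__main__":
    s=least_squares(r,[.55,-.05,0,.05,.05,1.2],loss="soft_l1"); p=s.x
    print(p); print(r(p).reshape(-1,2).round(1).tolist())
    print("L",W(p,(-.077-p[3],.057,.048)),"Ldrawer home",W(p,(-.077,.057,.048)),"R",W(p,(-.077-p[4],-.057,.048)),"home",W(p,(-.077,-.057,.048)))
    print("lidpush",W(p,lid(.105,0,.01)(p)))
    print("bowl",ray("top",227,292,.048),"cup",ray("top",497,241,.06),"bottle",ray("top",226,175,.13))
E
python3 fit.py
```

```text
[ 0.5849 -0.0448 -0.1503  0.0624  0.0506  1.2965]
[[-2.0, 1.0], [-1.5, 0.9], [-1.8, -0.7], [-0.7, -0.7], [-1.9, 0.2], [-0.8, 0.3], [-1.7, 0.3], [-0.6, -0.1], [-0.9, 0.2], [-0.6, 0.0], [-2.5, -2.0], [-1.2, -1.5], [0.1, -2.0], [-0.8, -2.6], [-2.0, 2.4], [-1.9, 0.8], [-0.7, 0.2], [0.9, -0.2], [-1.3, -2.0], [-1.3, -0.9], [-0.7, -0.2], [-1.0, -1.0], [-0.4, 0.2]]
L [0.4556 0.0325 0.048 ] Ldrawer home [0.5173 0.0231 0.048 ] R [ 0.4502 -0.082   0.048 ] home [ 0.5002 -0.0896  0.048 ]
lidpush [ 0.6306 -0.0517  0.2218]
bowl [0.4831 0.2029 0.048 ] cup [ 0.5661 -0.2825  0.06  ] bottle [0.6725 0.1929 0.13  ]
```

The fit residuals are about 2 px, which is good enough. I'll shut the gripper, align it with the chest and move towards the front.

```bash
cat > st.py <<'E'
import sys,numpy as np
from bench import ctrl
from scipy.spatial.transform import Rotation as R
np.set_printoptions(precision=4,suppress=True)
# tip in chest frame (mm), and tool-axis shifts (mm) to chest-frame tip targets given as x,y,z args
o=ctrl.get_obs(); q=o["eef_rot"]; Rt=R.from_quat([q[1],q[2],q[3],q[0]]); Rc=R.from_euler("z",-.1503); c0=np.array([.5849,-.0448,0])
tip=np.array(o["eef_pos"])+Rt.apply([0,0,ctrl.tip_reach])
print("t",round(o["time_s"],2),"tip chest mm",(Rc.inv().apply(tip-c0)*1e3).round(1),"F chest",Rc.inv().apply(o["wrist_force"]).round(1),"open",round(o["opening"],2))
want=R.from_matrix(Rc.as_matrix()@np.diag([-1.,1,-1]))
print("turn left (tool)",(Rt.inv()*want).as_rotvec())
for a in sys.argv[1:]:
    g=np.array(eval(a))/1e3; print(a,(Rt.inv().apply(Rc.apply(g)+c0-tip)*1e3).round(1))
E
python3 -m pendant '[[[0,-140,-148,0,0,0,-0.27],[0,-140,-148,0,0,0,-0.27],[0,-140,-148,0,0,0,-0.27],[0,-140,-148,0,0,0,-0.27],[0,-140,-148,0,0,0,-0.27]]]'
python3 -m pendant '[[[0,-73,-137,0,0,0,0],[0,-73,-137,0,0,0,0],[0,-73,-137,0,0,0,0],[0,-73,-137,0,0,0,0],[0,-73,-137,0,0,0,0]]]'
python3 st.py -190,57,220 -190,57,60
```

```text
time_s: 1.42
eef_pos: [0.3019, 0.3312, 0.4047]
eef_rot: [0.0, 0.074, 0.997, 0.0]
wrist_force: [1.2, -0.2, -0.2]
opening: 0.3
grasp_force: 0.0
time_s: 1.83
eef_pos: [0.3551, 0.1825, 0.4051]
eef_rot: [0.001, 0.078, 0.997, -0.001]
wrist_force: [0.8, -0.5, 0.7]
opening: -0.0
grasp_force: 0.0
t 1.83 tip chest mm [-260.9  190.1  231.7] F chest [ 0.9 -0.3  0.7] open -0.0
turn left (tool) [-0.0015  0.002  -0.0052]
-190,57,220 [ -71.6 -132.7   12. ]
-190,57,60 [ -71.2 -132.5  172. ]
```

```bash

python3 -m pendant '[[[0,-70,-131,0,0,0,0],[0,-70,-131,0,0,0,0],[0,-70,-131,0,0,0,0],[0,-70,-131,0,0,0,0],[0,-70,-131,0,0,0,0]]]' >/dev/null
python3 -m pendant '[[[0,0,0,172,0,0,0],[0,0,0,172,0,0,0],[0,0,0,172,0,0,0],[0,0,0,172,0,0,0],[0,0,0,172,0,0,0]]]' >/dev/null
python3 -m pendant '[[[0,0,0,0,0,0,0],[0,0,0,0,0,0,0]]]' >/dev/null
python3 st.py -150,57,60
python3 - <<'E'
from bench import ctrl
import cv2
cv2.imwrite("pics/top1.png",ctrl.camera("top")[100:400,150:550,::-1].repeat(2,0).repeat(2,1))
E
```

```text
t 2.83 tip chest mm [-192.3   63.6   60.7] F chest [0.3 0.4 1.2] open -0.0
turn left (tool) [0.0001 0.0011 0.0011]
-150,57,60 [-42.3  -6.6   0.8]
```

View pics/top1.png

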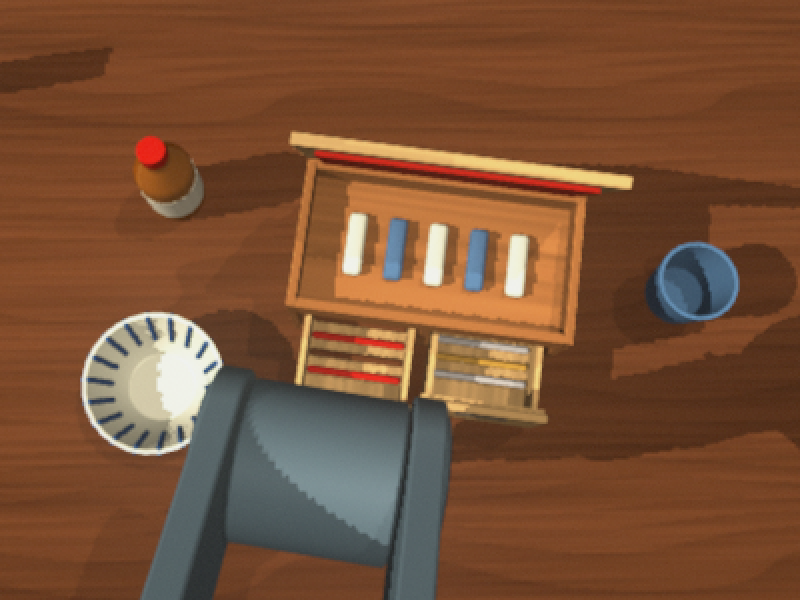

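Tip is in front of the left drawer, clear of bowl (150,385 in the crop) and cup. Pushing gently.

```bash

python3 -m pendant '[[[0,-15,-6,0,0,0,0],[0,-30,-6,0,0,0,0],[0,-40,-6,0,0,0,0]]]' |grep force
python3 -m pendant '[[[0,-8,0,0,0,0,0],[0,-16,0,0,0,0,0],[0,-24,0,0,0,0,0],[0,-32,0,0,0,0,0],[0,-40,0,0,0,0,0]]]'|grep force
python3 st.py
python3 -m pendant '[[[0,-3,0,0,0,0,0],[0,-6,0,0,0,0,0],[0,-9,0,0,0,0,0],[0,-12,0,0,0,0,0],[0,-15,0,0,0,0,0]]]'|grep force
python3 st.py
```

```text
wrist_force: [-0.6, 0.5, -0.0]
grasp_force: 0.2
wrist_force: [-2.0, -0.2, 1.4]
grasp_force: 0.9
t 3.55 tip chest mm [-112.8   57.3   59.4] F chest [-2.  -0.5  1.4] open -0.0
turn left (tool) [ 0.     -0.0003  0.0006]
wrist_force: [-1.4, -0.1, -0.5]
grasp_force: 0.8
t 3.97 tip chest mm [-98.4  57.1  59. ] F chest [-1.4 -0.3 -0.5] open -0.0
turn left (tool) [-0.     -0.0008  0.0005]
```

```bash

python3 -m pendant '[[[0,-2,0,0,0,0,0],[0,-4,0,0,0,0,0],[0,-5,0,0,0,0,0],[0,-6,0,0,0,0,0],[0,-7,0,0,0,0,0]]]'|grep wrist
python3 st.py
python3 -m pendant '[[[0,-1,0,0,0,0,0],[0,-2,0,0,0,0,0],[0,-2,0,0,0,0,0]]]'|grep wrist
python3 -m pendant '[[[0,-1,0,0,0,0,0],[0,-2,0,0,0,0,0],[0,-2,0,0,0,0,0]]]'|grep wrist
python3 st.py
```

```text
wrist_force: [-0.9, -0.5, -1.5]
t 4.38 tip chest mm [-91.4  57.2  59.1] F chest [-0.9 -0.7 -1.5] open -0.0
turn left (tool) [-0.     -0.0005  0.0006]
wrist_force: [-1.5, 0.0, -0.6]
wrist_force: [-0.8, 0.7, -0.0]
t 4.88 tip chest mm [-87.   57.2  59.4] F chest [-0.9  0.5 -0. ] open -0.0
turn left (tool) [0.     0.0004 0.0004]
```

```bash

for i in 1; do
python3 -m pendant '[[[0,-1,0,0,0,0,0],[0,-2,0,0,0,0,0],[0,-2,0,0,0,0,0]]]'|grep wrist
python3 -m pendant '[[[0,-1,0,0,0,0,0],[0,-1,0,0,0,0,0]]]'|grep wrist
python3 -m pendant '[[[0,-1,0,0,0,0,0],[0,-1,0,0,0,0,0]]]'|grep wrist
done
python3 st.py
```

```text
wrist_force: [-8.7, 1.1, 6.2]
wrist_force: [-12.0, 0.3, 9.3]
wrist_force: [-16.3, 1.1, 11.9]
t 5.47 tip chest mm [-86.8  57.3  58.9] F chest [-16.2  -1.4  11.9] open 0.0
turn left (tool) [-0.0003 -0.0081  0.0012]
```

Force has risen at a hard stop, so the left drawer is home. Backing off and moving to the right drawer.

```bash

python3 -m pendant '[[[0,10,0,0,0,0,0],[0,40,0,0,0,0,0],[0,80,0,0,0,0,0],[0,80,0,0,0,0,0]]]' |grep wrist
python3 -m pendant '[[[0,0,-40,0,0,0,0],[0,0,-80,0,0,0,0],[0,0,-114,0,0,0,0],[0,0,-114,0,0,0,0]]]' |grep wrist
python3 st.py
python3 -m pendant '[[[0,-12,0,0,0,0,0],[0,-20,0,0,0,0,0],[0,-28,0,0,0,0,0],[0,-36,0,0,0,0,0],[0,-44,0,0,0,0,0]]]'|grep wrist
python3 -m pendant '[[[0,-6,0,0,0,0,0],[0,-12,0,0,0,0,0],[0,-18,0,0,0,0,0],[0,-22,0,0,0,0,0],[0,-26,0,0,0,0,0]]]'|grep wrist
python3 st.py
```

```text
wrist_force: [-1.2, 1.3, -1.0]
wrist_force: [-0.1, -0.4, 0.4]
t 6.13 tip chest mm [-161.3  -61.9   60.4] F chest [-0.1 -0.4  0.4] open -0.0
turn left (tool) [-0.0029  0.0042 -0.0035]
wrist_force: [-2.9, -0.6, 1.5]
wrist_force: [-1.1, 1.3, 0.2]
t 6.97 tip chest mm [-92.9 -56.5  59.2] F chest [-1.3  1.1  0.2] open -0.0
turn left (tool) [ 0.0004 -0.0003  0.0008]
```

```bash

python3 -m pendant '[[[0,-1,0,0,0,0,0],[0,-3,0,0,0,0,0],[0,-4,0,0,0,0,0],[0,-4,0,0,0,0,0]]]'|grep wrist
python3 -m pendant '[[[0,-1,0,0,0,0,0],[0,-2,0,0,0,0,0],[0,-2,0,0,0,0,0]]]'|grep wrist
python3 -m pendant '[[[0,-1,0,0,0,0,0],[0,-1,0,0,0,0,0]]]'|grep wrist
python3 st.py
```

```text
wrist_force: [-0.0, -0.4, 0.5]
wrist_force: [-0.5, 0.7, -0.2]
wrist_force: [-6.0, -0.0, 4.3]
t 7.72 tip chest mm [-87.2 -56.8  59.2] F chest [-6.  -0.9  4.3] open -0.0
turn left (tool) [-0.     -0.0024  0.0007]
```

```bash

python3 -m pendant '[[[0,-1,0,0,0,0,0],[0,-1,0,0,0,0,0]]]'|grep wrist
python3 -m pendant '[[[0,10,0,0,0,0,0],[0,40,0,0,0,0,0],[0,60,0,0,0,0,0],[0,60,0,0,0,0,0]]]' |grep wrist
python3 -m pendant '[[[0,0,0,-130,0,0,0],[0,0,0,-130,0,0,0],[0,0,0,-130,0,0,0],[0,0,0,-130,0,0,0]]]' |grep wrist
python3 -m pendant '[[[0,0,0,-130,0,0,0],[0,0,0,-130,0,0,0],[0,0,0,-130,0,0,0],[0,0,0,-130,0,0,0]]]' |grep wrist
python3 st.py 105,0,320 105,0,222
```

```text
wrist_force: [-9.7, 0.0, 8.0]
wrist_force: [-1.5, -0.1, -0.1]
wrist_force: [0.4, -0.8, 0.6]
wrist_force: [0.3, -0.8, 0.1]
t 8.88 tip chest mm [-141.1  -58.   328.1] F chest [ 0.4 -0.7  0.1] open -0.0
turn left (tool) [-0.0044  0.0144  0.0006]
105,0,320 [-246.    57.9   11.4]
105,0,222 [-244.6   58.3  109.4]
```

```bash

python3 -m pendant '[[[0,-126,29,0,0,0,0],[0,-126,29,0,0,0,0],[0,-126,29,0,0,0,0],[0,-126,29,0,0,0,0]]]' |grep wrist
python3 -m pendant '[[[0,-126,29,0,0,0,0],[0,-126,29,0,0,0,0],[0,-126,29,0,0,0,0],[0,-126,29,0,0,0,0],[0,-126,29,0,0,0,0]]]' |grep wrist
python3 -m pendant '[[[0,0,0,0,0,0,0]]]' |grep wrist
python3 st.py 105,0,222
python3 - <<'E'
from bench import ctrl
import cv2
cv2.imwrite("pics/scene1.png",ctrl.camera("scene")[60:360,120:520,::-1].repeat(2,0).repeat(2,1))
E
```

```text
wrist_force: [-1.0, -0.1, -0.3]
wrist_force: [-0.4, 0.3, 0.5]
wrist_force: [-1.1, -0.0, 0.1]
t 9.72 tip chest mm [106.9   1.3 318.4] F chest [-1.1 -0.2  0.1] open -0.0
turn left (tool) [-0.0001 -0.001   0.0008]
105,0,222 [ 1.8 -1.3 96.4]
```

View pics/scene1.png

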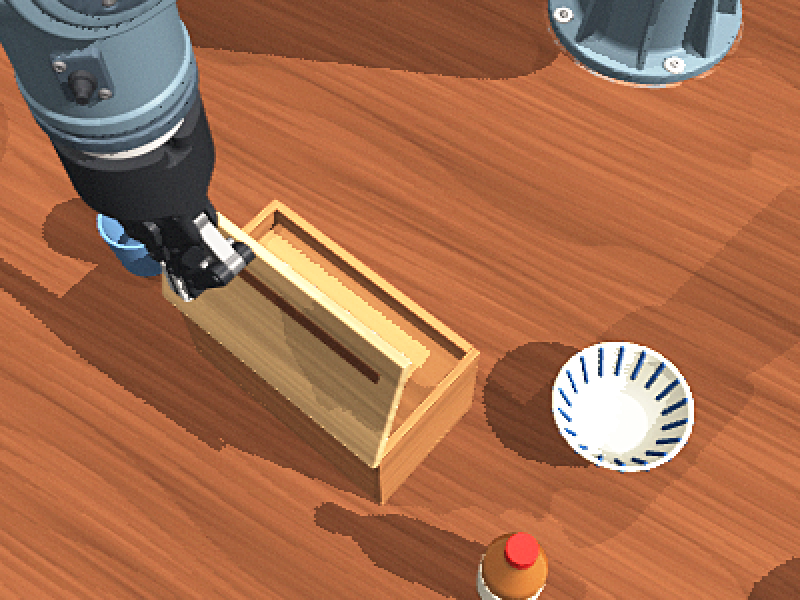

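Both drawers look flush and the gripper is above and behind the lid (around (200,270)). Going down behind the lid and approaching.

```bash

python3 -m pendant '[[[0,0,0,40,0,0,0],[0,0,0,80,0,0,0],[0,0,0,96,0,0,0],[0,0,0,96,0,0,0]]]' |grep wrist
python3 -m pendant '[[[0,15,0,0,0,0,0],[0,28,0,0,0,0,0],[0,36,0,0,0,0,0],[0,42,0,0,0,0,0],[0,46,0,0,0,0,0]]]' |grep wrist
python3 st.py 
python3 -m pendant '[[[0,5,0,0,0,0,0],[0,10,0,2,0,0,0],[0,15,0,3,0,0,0],[0,20,0,5,0,0,0],[0,25,0,6,0,0,0]]]' |grep wrist
python3 st.py 17.5,0,206.5 1,0,193 -12,0,177
```

```text
wrist_force: [-1.0, -0.2, -0.6]
wrist_force: [-0.1, 0.1, 0.4]
t 10.52 tip chest mm [ 60.8   1.1 225.7] F chest [-0.1  0.1  0.4] open 0.0
turn left (tool) [-0.0004  0.0034  0.0003]
wrist_force: [2.4, -0.3, -0.6]
t 10.93 tip chest mm [ 35.6   1.2 217.1] F chest [ 2.5  0.1 -0.6] open -0.0
turn left (tool) [-0.0001  0.0005  0.0005]
17.5,0,206.5 [18.1 -1.1 10.6]
1,0,193 [34.6 -1.1 24.1]
-12,0,177 [47.6 -1.1 40.1]
```

Contact is about 2.5 N, as expected. Following the arc down.

```bash

python3 -m pendant '[[[0,6,0,3,0,0,0],[0,12,0,7,0,0,0],[0,18,0,11,0,0,0],[0,24,0,15,0,0,0],[0,29,0,20,0,0,0]]]' |grep wrist
python3 st.py
python3 -m pendant '[[[0,5,0,4,0,0,0],[0,10,0,9,0,0,0],[0,14,0,14,0,0,0],[0,18,0,19,0,0,0],[0,21,0,24,0,0,0]]]' |grep wrist
python3 st.py -22,0,158.6 -28.5,0,138.4 -30,0,128
```

```text
wrist_force: [-0.4, 0.8, 3.0]
t 11.35 tip chest mm [  5.9   1.3 196.7] F chest [-0.5  0.7  3. ] open 0.0
turn left (tool) [ 0.0001 -0.0006  0.0006]
wrist_force: [-0.3, 0.6, 2.0]
t 11.77 tip chest mm [-14.9   1.3 172.7] F chest [-0.4  0.5  2. ] open 0.0
turn left (tool) [ 0.0001 -0.0006  0.0006]
-22,0,158.6 [ 7.1 -1.3 14.1]
-28.5,0,138.4 [13.6 -1.3 34.3]
-30,0,128 [15.1 -1.3 44.7]
```

```bash

python3 -m pendant '[[[0,3,0,6,0,0,0],[0,6,0,12,0,0,0],[0,9,0,18,0,0,0],[0,11,0,24,0,0,0],[0,12,0,30,0,0,0]]]' |grep wrist
python3 -m pendant '[[[0,1,0,3,0,0,0],[0,2,0,6,0,0,0],[0,2,0,8,0,0,0],[0,2,0,10,0,0,0],[0,2,0,11,0,0,0]]]' |grep wrist
python3 st.py -30,0,128
python3 -m pendant '[[[0,0,0,1,0,0,0],[0,0,0,2,0,0,0],[0,0,0,2,0,0,0]]]' |grep wrist
python3 st.py
```

```text
wrist_force: [-1.0, 0.4, 2.6]
wrist_force: [-0.4, 0.4, 1.1]
t 12.6 tip chest mm [-28.5   1.2 132. ] F chest [-0.5  0.3  1.1] open -0.0
turn left (tool) [-0.     -0.0007  0.0005]
-30,0,128 [ 1.5 -1.2  4. ]
wrist_force: [0.1, -0.6, -0.2]
t 12.85 tip chest mm [-28.2   1.2 130.2] F chest [ 0.2 -0.6 -0.2] open 0.0
turn left (tool) [-0.0001  0.      0.0005]
```

```bash

python3 -m pendant '[[[0,0,0,1,0,0,0],[0,0,0,2,0,0,0],[0,0,0,2,0,0,0]]]' |grep wrist
python3 -m pendant '[[[0,0,0,1,0,0,0],[0,0,0,1,0,0,0]]]' |grep wrist
python3 -m pendant '[[[0,0,0,1,0,0,0],[0,0,0,1,0,0,0]]]' |grep wrist
python3 st.py
```

```text
wrist_force: [0.1, -0.7, -0.3]
wrist_force: [-3.0, 1.6, 5.9]
wrist_force: [-6.0, 1.4, 12.5]
t 13.43 tip chest mm [-28.1   1.2 127.9] F chest [-6.2  0.5 12.5] open -0.0
turn left (tool) [-0.0002  0.0002  0.0007]
```

The lid is on the rim: tip at 127.9 mm with a hard stop. Lifting straight up, moving clear and checking.

```bash

python3 -m pendant '[[[0,0,0,1,0,0,0],[0,0,0,1,0,0,0]]]' |grep wrist
python3 -m pendant '[[[0,0,0,-30,0,0,0],[0,0,0,-70,0,0,0],[0,0,0,-110,0,0,0],[0,0,0,-150,0,0,0],[0,0,0,-150,0,0,0]]]' |grep wrist
python3 -m pendant '[[[0,120,140,0,0,0,0],[0,120,140,0,0,0,0],[0,120,140,0,0,0,0],[0,120,140,0,0,0,0],[0,120,140,0,0,0,0]]]' |grep wrist
python3 -m pendant '[[[0,90,150,0,0,0,0],[0,90,150,0,0,0,0],[0,90,150,0,0,0,0],[0,90,150,0,0,0,0],[0,90,150,0,0,0,0]]]' |grep wrist
python3 st.py
python3 - <<'E'
from bench import ctrl
import cv2,numpy as np
a=ctrl.camera("top")[130:350,190:530]; b=ctrl.camera("scene")[120:340,150:490]
cv2.imwrite("pics/end.png",cv2.resize(np.vstack([a,b])[:,:,::-1],None,fx=1.36,fy=1.36,interpolation=cv2.INTER_CUBIC))
E
```

```text
wrist_force: [-9.7, 2.1, 19.6]
wrist_force: [2.2, -0.9, 0.5]
wrist_force: [0.5, -0.0, 0.4]
wrist_force: [-0.8, -0.5, 0.5]
t 14.85 tip chest mm [-241.7  295.2  275.3] F chest [-0.8 -0.6  0.5] open 0.0
turn left (tool) [ 0.0024 -0.0007  0.0053]
```

View pics/end.png

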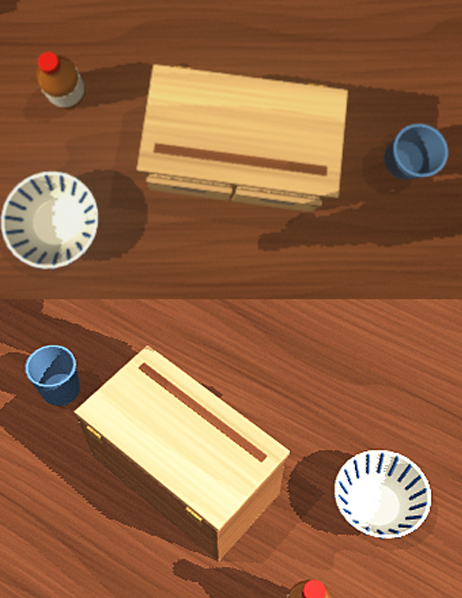

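The lid lies flat, both fronts are flush (around (190,188) and (280,197)), and the bowl, cup and bottle are still in place. Handing in.

```bash
python3 -m pendant '[[[0,0,0,0,0,0,0],[0,0,0,0,0,0,0]]]' |grep wrist; python3 -c "
from bench import ctrl
print(ctrl.hand_in())"
```

```text
wrist_force: [0.1, 0.3, 0.7]
the job is handed in; nothing more can be done
None
```

The job is handed in: in the last pictures both drawers are home, the lid lies flat, and the bowl, teacup and soy bottle stand where they were; the hand-in gave no verdict.

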